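Lock the utensil cup on the rail

ROBOT

A 6-joint arm with a two-finger parallel gripper is mounted at the origin on a cart in front of the work surface, level with it; the furniture and walls round the work are solid. World frame = base frame: x ahead of the robot, y to its left, z up, the work surface at z = 0. Lengths are in m, angles in rad, forces in N, time in s.
With the tool pointing down it reaches from about 0.35 to 0.875 m from the base axis. Payload 4.2 kg.
Tool frame: the origin (TCP) lies at the very end of the fingers, on their centre line; the grasp point (between the pads) lies 19 mm behind it; z points along the fingers, y is the line along which they close (so a half turn about z gives the same grasp; the last joint's range is limited). The gripper opens to 85 mm and grips with 20 to 120 N. Pads are 22 mm wide; open, the fingers measure 114 mm over their backs; the gripper's body (76 mm by 85 mm) begins 54 mm behind the grasp point. The pads swing forward as they close: fully open they stand 13 mm farther back than shut.
Start: joints at [0.259, 0.385, 0.008, 0, -1.194, -0.259], TCP at [0.625, 0, 0.231] pointing down, gripper open.
Joint ranges: [-3.14, 3.14], [-1.21, 2.06], [-1.07, 1.41], [-3.16, 2.05], [-2.99, -0.16], [-3.1, 3.1]. Speed limits (rad/s): [2.79, 2.79, 3.14, 3.14, 3.14, 3.14].

INTERFACE

Orientations are given as a unit quaternion [w, x, y, z].
In Python, from plant import manip gives the robot as it stands. The module is installed in compiled form; this text tells all that it offers.
- The arm moves only by the tool carry_out, never from a script. Its argument "plan" is a list of rows, each a list of 5 numbers: the finger opening in mm, from 0 to 85.4, then the shift along the world's x, y, z normalised to -1 to 1, where 1 is 30 cm, then the turn about the world's z normalised to -1 to 1, where 1 is 6 degrees. In form: [[jaw, x, y, z, yaw], ...]. A call has 1 to 8 rows; each row shifts and turns the commanded pose from where the row before left it; what a row does not reach is not made up. A row lasts 1/10 s, in which the tool goes at most 50 mm and 8.59 degrees, less where a joint would pass 70% of its speed; a pose out of reach is approached as far as the arm can. A call with a number of a shift or a turn outside -1 to 1 is refused whole. A call with a gripper value outside its range is refused whole. The fingers move at their own pace and stop on an object; "squeeze" is the grip in N (left out, the last holds). Time passes only in rows, so rows that do not move let the fingers close. It gives the time, the measured TCP pose, the force, the opening and the grip force at its end, in the units of the state.
- manip.observe(): the state, without advancing time (a new reading comes with each control period).
- manip.read_camera(name): name is "scene" or "side" or "wrist"; returns a dict with "pixels" (400x640x3 uint8, blue, green, red), "fx", "fy", "cx", "cy" (pixels), "k1" (the pictures are not rectified: a ray, as slopes to the right and down, at radius r is drawn at 1 + k1 r^2 times it, then the intrinsics apply), "origin" and "attitude" of the camera in the world. Camera axes: x right, y down, z forward; pixel columns grow to the right and rows downward; lengths in m; the calibration is good to about 2 mm. A picture is of the moment at which its call begins. There is no depth.
- manip.hand_in(): hands the job in; it is judged then, once.
Trained networks look in a picture, given as the dict that the camera call returned (one of the last four; its "shot" number tells which), for a name from the list of things; names that differ only in an ending like _2 or _b are one class to them, and where a whole thing is asked for, a point or a joint stands for the part that bears it (a point fixed in the world has none). Each returns a list of dicts, best first, with "conf" (0 to 1); they miss things now and then, are a little off and sometimes report something else, mostly with a low value. They report only what shows in the picture. A call takes as long as a camera call. They do not tell look-alikes from the thing itself.
- manip.find_in(query, picture): "location" ([x, y, z] in m, in world coordinates, good to about 4 mm: the middle of the surface that is visible of it).
- manip.trace(query, picture): "mask" (400x640 bool, what is visible of it).
The state is a dict: "clock": time; "joints": joint angles; "dq": joint speeds; "tau": joint torques, N m; "eef_pos": TCP position; "eef_rot": TCP orientation; "wrist_force": force on the tool from outside, world axes, zero at the start; "ft_torque": the same for the moment, N m; "finger_gap": finger opening in m; "grip_force": force on a finger pad.
Only numpy, scipy, OpenCV 4.12 (cv2) and the standard library are available. Lean on these libraries where they do the work, as an engineer would, in place of code of your own. Each camera call takes 0.05 s, during which the arm holds its last target. There are 200 camera calls.

TASK

Hang the steel utensil cup by its saddle on the flat bar rail, between the sliding lock and the fixed stop, and let go of it. Then slide the lock by its upright thumb grip all the way to its end stop, so that the cup is pushed along and stays trapped against the fixed stop. Leave the honey jar, the garlic and the lemon where they are.

Things in the scene. Friction and masses are not known exactly. Their poses are not given: they have to be found in the camera images.
- rail: Steel utensil rail fixed on the worktop: flat bar 8 mm thick (x), 350 long (y), 30 high, its top edge at z 125 mm, on end posts at y -172 and +172. Origin on the worktop under the bar's middle; x across the bar, away from the robot; y along it to the left. Fixed stop: steel block by the left post, y 130 to 146 mm, 26 wide, top at z 132.
- rail_park (a point): Point on the top edge of the bar where the middle of the cup's saddle comes to be when the cup touches the fixed stop (105 mm to the left of the rail's middle); axes as the rail's.
- lock (a joint): Slide of the grey lock along the bar (m): 0 at the right, grows to the left (rail +y), end stop at 0.196, where the cup keeps 4 mm of play. Stiff (2.5 N), stays where left. The lock is a saddle 30 mm long (y), 26 wide, top at z 132 mm, with an upright thumb grip on its middle: plate 10 mm thick (y), 26 wide (x), top at z 165 mm.
- lock_grip (a point): Middle of the upper end of the lock's thumb grip; axes as the rail's.
- cup: Loose steel utensil cup, 0.17 kg: open box 48 (x) x 64 (y) x 58 mm high, a strap on its +x side rising to an inverted-U saddle 50 mm long (y), channel 12 wide (x 38 to 50, ceiling z 104, legs down to z 80, flared rear lip to z 70), grip tab on top. Origin: centre of the underside, z up. Hung, the box is on the robot's side of the bar, underside 21 mm up.
- cup_seat (a point): Middle of the ceiling of the cup's saddle channel (x 44, z 104 mm in the cup's frame); it rests on the top edge of the bar when hung. Axes as the cup's.
- cup_tab (a point): Where to grip the cup's tab: tab 10 mm thick (x), 24 mm wide (y), from z 109 to 150 mm; this point at x 44, z 134 mm in the cup's frame.
- honey: Glass honey jar with a black lid, 63 mm across, 94 mm high, origin under its centre. Leave it.
- garlic: Garlic bulb, 60 mm across, 58 mm high, origin under its centre. Leave it.
- lemon: Lemon, 78 x 55 x 56 mm, origin under its centre. Leave it.
There are look-alikes about, which are no part of the job. What is shaped like the cup but orange is not meant.

How it is judged:
On the way, in this order (a step that is already met when the one before it is completed fails the run):
1. the cup hangs on the bar between the lock and the fixed stop, let go, the lock not yet at its end stop (x of cup_seat in the frame of rail between -0.008 and 0.008 m and z of cup_seat in the frame of rail_park between -0.006 and 0.006 m and angle between cup's own z axis and vertical below 0.3 rad and linear speed of cup below 0.03 m/s and contact force between cup and the fingers below 0.1 N and y of cup_seat in the frame of rail_park below 0.007 m and y of cup_seat in the frame of lock_grip above 0.03 m and value of joint lock below 0.185 m), for 0.2 s.
2. the lock has been slid to its end stop (value of joint lock above 0.192 m), for 0.2 s.
At the end, for the whole second after the job is handed in: The cup hangs at rest with its saddle seated on the bar (within 6 mm in height, 8 mm across, tilted less than 0.3 rad) and within 8 mm of its place against the fixed stop; the lock is within 4 mm of its end stop and at rest; nothing is held (x of cup_seat in the frame of rail between -0.008 and 0.008 m and z of cup_seat in the frame of rail_park between -0.006 and 0.006 m and angle between cup's own z axis and vertical below 0.3 rad and linear speed of cup below 0.03 m/s and contact force between cup and the fingers below 0.1 N and y of cup_seat in the frame of rail_park between -0.008 and 0.007 m and value of joint lock above 0.192 m and velocity of joint lock below 0.01 m/s); the robot touches nothing.
It fails at once if the honey is moved by more than 30 mm or tipped over (distance of honey from where it was at the start of the episode above 0.03 m or angle between honey's own z axis and vertical above 0.6 rad).
It fails at once if the garlic is moved by more than 30 mm or tipped over (distance of garlic from where it was at the start of the episode above 0.03 m or angle between garlic's own z axis and vertical above 0.6 rad).
It fails at once if the lemon is moved by more than 30 mm (distance of lemon from where it was at the start of the episode above 0.03 m).
It also fails if it takes over 56 s, if anything falls off the work surface, if the arm or the gripper's body presses on something with over 40 N, if the wrist force passes 120 N, or if a joint passes its speed limit or range.

## Working session

There is one attempt and no reset: what is moved stays moved. The work goes in short steps, Python scripts to look and compute and a tool call to move; the robot and the scene stay as the last step left them, time stands still between calls to the robot, and variables do not carry over. Pictures are saved under pics/ and viewed, at most 14 in all, crops included, and the job is handed in when it is done.

Besides the shell and the picture viewer there is one more tool, called after "Emit:" by a JSON object that holds its "fn" and its "kwargs", one argument or row to a line. carry_out: Moves the arm, as the interface text tells. Its arguments: {"type":"object","properties":{"plan":{"type":"array","items":{"type":"array","items":{"type":"number"}}},"squeeze":{"type":"number"}},"required":["plan"]}

```bash
mkdir -p pics
cat > h.py <<'E'
import numpy as np, cv2
from plant import manip
from scipy.spatial.transform import Rotation as R
def rot(a):
    a=np.array(a,float)
    return a if a.shape==(3,3) else R.from_quat(a[[1,2,3,0]]).as_matrix()
def ray(p,uv):
    d=np.array([(uv[0]-p['cx'])/p['fx'],(uv[1]-p['cy'])/p['fy']]); s=d.copy()
    for _ in range(20): s=d/(1+p['k1']*(s@s))
    v=rot(p['attitude'])@np.array([s[0],s[1],1]); return np.array(p['origin']),v/np.linalg.norm(v)
def proj(p,X):
    c=rot(p['attitude']).T@(np.array(X)-np.array(p['origin'])); s=c[:2]/c[2]; s=s*(1+p['k1']*(s@s))
    return np.array([s[0]*p['fx']+p['cx'],s[1]*p['fy']+p['cy']])
def onz(p,uv,z):
    o,v=ray(p,uv); return o+v*(z-o[2])/v[2]
def tri(obs):
    A=np.zeros((3,3));b=np.zeros(3)
    for p,uv in obs:
        o,v=ray(p,uv);M=np.eye(3)-np.outer(v,v);A+=M;b+=M@o
    X=np.linalg.solve(A,b); return X,[np.round(proj(p,X)-uv,1) for p,uv in obs]
E
python3 - <<'E'
from h import *
np.set_printoptions(precision=4,suppress=True)
P={}
for n in ['scene','side','wrist']:
    p=manip.read_camera(n); cv2.imwrite(f'pics/{n}0.png',p['pixels'])
    print(n,p['origin'],p['attitude'],p['fx'],p['k1'],p['shot'])
    for q in ['cup','cup_tab','cup_seat','lock','lock_grip','rail','rail_park','honey','garlic','lemon']:
        try: r=manip.find_in(q,p)
        except Exception as e: print(q,e); continue
        print(q,[(np.round(d['location'],3).tolist(),round(d['conf'],2),proj(p,d['location']).round().tolist()) for d in r[:3]])
print(manip.observe())
E
```

```text
scene [0.1333 0.802  0.6732] [ 0.1036 -0.1815  0.8491 -0.4851] 408.64105694009106 -0.08165565318436266 1
cup [([0.651, 0.26, 0.075], 0.74, [208.0, 268.0])]
cup_tab [([0.411, -0.011, 0.046], 0.74, [350.0, 240.0]), ([0.65, 0.265, 0.077], 0.66, [206.0, 269.0])]
cup_seat [([0.414, -0.011, 0.042], 0.93, [349.0, 241.0]), ([0.65, 0.264, 0.08], 0.68, [207.0, 268.0]), ([0.569, 0.026, 0.105], 0.27, [288.0, 214.0])]
lock [([0.533, -0.137, 0.131], 0.64, [326.0, 180.0])]
lock_grip [([0.534, -0.142, 0.132], 0.46, [327.0, 180.0])]
rail [([0.571, 0.022, 0.104], 0.81, [288.0, 213.0])]
rail_park [([0.568, 0.027, 0.109], 0.89, [288.0, 213.0])]
honey [([0.401, -0.194, 0.058], 0.56, [375.0, 203.0]), ([0.413, -0.008, 0.047], 0.55, [349.0, 240.0]), ([0.57, 0.026, 0.108], 0.5, [288.0, 213.0])]
garlic [([0.411, 0.128, 0.032], 0.96, [329.0, 277.0])]
lemon [([0.517, -0.355, 0.034], 0.75, [356.0, 179.0]), ([0.566, 0.026, 0.11], 0.58, [289.0, 213.0])]
side [0.2349 0.918  0.5281] [ 0.0839 -0.1394  0.8126 -0.5597] 488.39623019110127 -0.1429727892525459 2
cup [([0.406, -0.008, 0.045], 0.86, [376.0, 255.0]), ([0.657
[... 1402 characters left out ...]
, ([0.451, -0.032, 0.078], 0.51, [495.0, 158.0])]
honey [([0.42, -0.185, 0.023], 0.96, [516.0, 7.0])]
garlic [([0.425, 0.111, 0.035], 0.76, [477.0, 264.0]), ([0.544, -0.141, 0.133], 0.43, [434.0, 19.0])]
lemon []
{'clock': 1.65, 'joints': array([ 0.2586,  0.3847,  0.0079, -0.    , -1.194 , -0.2586]), 'dq': array([ 0.0005, -0.0021,  0.0002,  0.0012,  0.0023,  0.0002]), 'tau': array([ -0.0015, -39.2085,  18.8614,   4.1905,  -0.0004,   0.    ]), 'eef_pos': array([0.625 , 0.    , 0.2313]), 'eef_rot': array([-0.    , -0.7071,  0.7071,  0.    ]), 'wrist_force': array([ 0.0765,  0.125 , -0.6272]), 'ft_torque': array([-0.047 , -0.0019,  0.0199]), 'grip_force': 0.0, 'finger_gap': 0.08552318476503816}
```

View images.

View pics/side0.png

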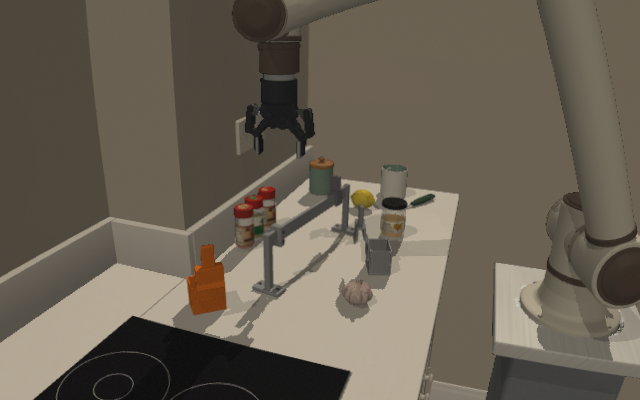

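View pics/wrist0.png

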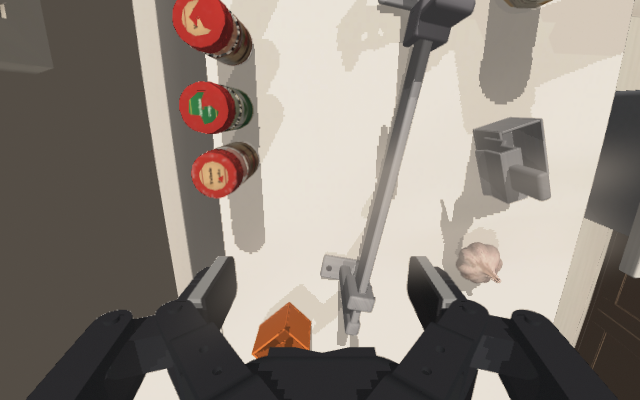

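Run:
```python
import cv2
a=cv2.imread('pics/scene0.png')[120:360,150:450]
cv2.imwrite('pics/scene0c.png',cv2.resize(a,None,fx=2.5,fy=2.5,interpolation=cv2.INTER_CUBIC))
```

```text
(no output)
```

View pics/scene0c.png

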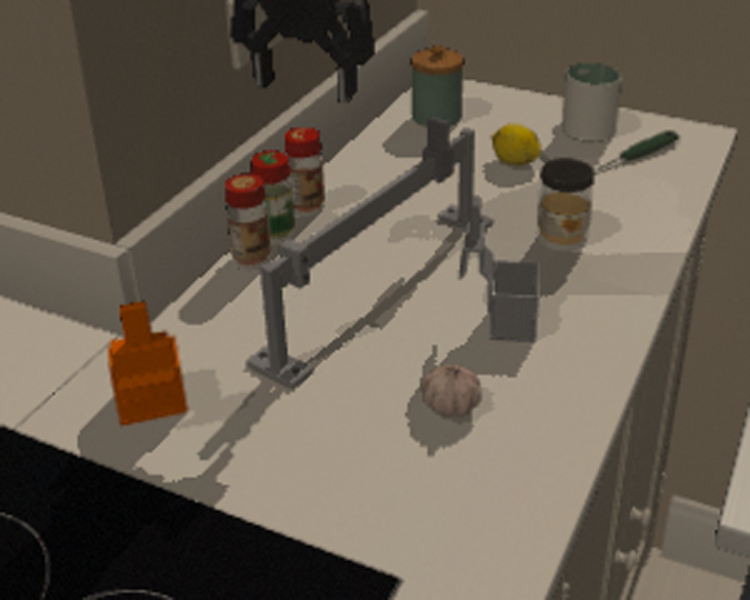

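Candidates for the cup: the grey cup at wrist (505,160) / side (377,257) and the orange look-alike at wrist (285,330) / side (207,285). The task excludes orange, so I choose the grey one. Honey is at side (394,217), garlic at (358,292), lemon at (363,199). The lock is at the rail's far right end (337,190), and the stop is at the left end. Next I fit poses to the masks.

```bash
cat > fit.py <<'E'
from h import *
from scipy.optimize import minimize
def bx(x0,x1,y0,y1,z0,z1): return np.array([[x,y,z] for x in(x0,x1) for y in(y0,y1) for z in(z0,z1)])/1000
CUP=[bx(-24,24,-32,32,0,58),bx(22,26,-25,25,50,80),bx(24,38,-25,25,78,82),bx(35,53,-25,25,80,108),bx(50,56,-25,25,70,80),bx(39,49,-12,12,108,150)]
RAIL=[bx(-4,4,-175,175,95,125),bx(-13,13,130,146,90,132)]
def sil(p,parts,T,S=4):
    m=np.zeros((400*S,640*S),np.uint8)
    for b in parts:
        c,s=np.cos(T[2]),np.sin(T[2]); X=b@np.array([[c,-s,0],[s,c,0],[0,0,1]]).T+[T[0],T[1],T[3] if len(T)>3 else 0]
        uv=np.array([proj(p,x) for x in X]); cv2.fillConvexPoly(m,cv2.convexHull(((uv+.5)*S).round().astype(np.int32)),1)
    return cv2.resize(m.astype(np.float32),(640,400),interpolation=cv2.INTER_AREA)
def fit(views,parts,T0,d=(.015,.015,.2)):
    def cost(T):
        return sum(np.abs(sil(p,parts,T)-m).sum()/m.sum() for p,m in views)
    best=None
    for a in (-1,0,1):
        t=np.array(T0,float); t[2]+=a*d[2]
        n=len(t); r=minimize(cost,t,method='Nelder-Mead',options=dict(initial_simplex=np.vstack([t]+[t+np.eye(n)[i]*([*d,.01][i]) for i in range(n)]),xatol=2e-4,fatol=1e-4,maxiter=150))
        if best is None or r.fun<best.fun: best=r
    return best
E
python3 - <<'E'
from fit import *
import pickle
P={n:manip.read_camera(n) for n in ['scene','side','wrist']}
M={}
for n,p in P.items():
    for q in ['cup','lock','rail']:
        r=manip.trace(q,p)
        for d in r:
            v,u=np.nonzero(d['mask']); print(n,q,round(d['conf'],2),len(u),u.min(),u.max(),v.min(),v.max())
        M[n,q]=r
pickle.dump((P,M),open('d0.pkl','wb'))
def near(n,X):
    u=proj(P[n],X)
    L=[d['mask'] for d in M[n,'cup'] if np.hypot(*(np.argwhere(d['mask']).mean(0)[::-1]-u))<40]
    return L[:1]
V=[(P[n],m.astype(np.float32)) for n in P for m in near(n,[.415,-.01,.06])]
for v in ([V] if len(V)<2 else [V,V[:-1]]):
    for y in (0,):
        r=fit(v,CUP,[.41,-.01,y]); print(len(v),r.x,r.fun)
o=[]
for n in P:
    a=P[n]['pixels'].copy(); s=(sil(P[n],CUP,fit(V,CUP,[.41,-.01,0]).x if n=='scene' else T)>.5).astype(np.uint8) if 0 else None
E
```

```text
scene cup 0.8 1098 193 224 241 289
scene cup 0.57 796 334 364 200 256
scene lock 0.78 211 319 331 167 191
scene rail 0.84 1710 249 346 168 274
scene rail 0.72 198 320 331 168 191
side cup 0.96 1920 186 225 245 314
side cup 0.82 1206 352 391 205 274
side lock 0.65 295 328 341 176 206
side rail 0.84 2575 252 353 175 297
wrist cup 0.98 2030 252 310 302 357
wrist cup 0.64 5447 474 550 118 202
wrist lock 0.56 2308 403 475 0 50
wrist rail 0.85 8840 320 475 0 334
3 [ 0.40712828 -0.0351453   0.33528006] 0.4038386940956116
2 [ 0.40771848 -0.03774926  0.35117225] 0.32837486267089844
```

Run:
```python
from fit import *
import pickle, fit
P,M=pickle.load(open('d0.pkl','rb'))
T=[.407,-.036,.34]
def model(l): return RAIL+[bx(-7,7,-179,-165,0,125),bx(-7,7,165,179,0,125),bx(-13,13,-15+l,15+l,90,132),bx(-13,13,-5+l,5+l,132,165)]
V=[]
for n in P:
    m=M[n,'rail'][0]['mask']|M[n,'lock'][0]['mask']
    V.append((P[n],m.astype(np.float32)))
def cost(t): return sum(np.abs(sil(p,model(t[3]*1000),t[:3])-m).sum()/m.sum() for p,m in V)
t=np.array([.57,.02,-.2,-.135])
r=minimize(cost,t,method='Nelder-Mead',options=dict(initial_simplex=np.vstack([t]+[t+np.eye(4)[i]*[.02,.02,.1,.02][i] for i in range(4)]),xatol=2e-4,fatol=1e-4,maxiter=250))
print(r.x,r.fun,[np.abs(sil(p,model(r.x[3]*1000),r.x[:3])-m).sum()/m.sum() for p,m in V])
o=[]
for (n,p),(c,f) in zip(P.items(),[((150,350),2),((150,320),2),((0,320),1)]):
    a=cv2.resize(p['pixels'],None,fx=3,fy=3)
    for parts,t in ((CUP,T),(model(r.x[3]*1000),r.x[:3])):
        for b in parts:
            s=cv2.resize((sil(p,[b],t)),None,fx=3,fy=3)
            cv2.drawContours(a,cv2.findContours((s>.5).astype(np.uint8),0,1)[0],-1,(0,255,0) if parts is CUP else (0,0,255),1)
    o.append(a)
cv2.imwrite('pics/ov1.png',np.hstack([o[1][500:900,730:1130],o[2][330:730,1280:1680]]))
cv2.imwrite('pics/ov2.png',np.hstack([o[1][500:900,730:1130][:0],o[2][0:600,1160:1660][:0]]) if 0 else cv2.resize(o[2][0:1100,940:1700],None,fx=.54,fy=.54,interpolation=cv2.INTER_AREA))
```

```text
[ 0.56245448 -0.03488692 -0.18805244 -0.11187586] 0.6376136541366577 [np.float32(0.26533565), np.float32(0.21997572), np.float32(0.15230227)]
```

View pics/ov1.png

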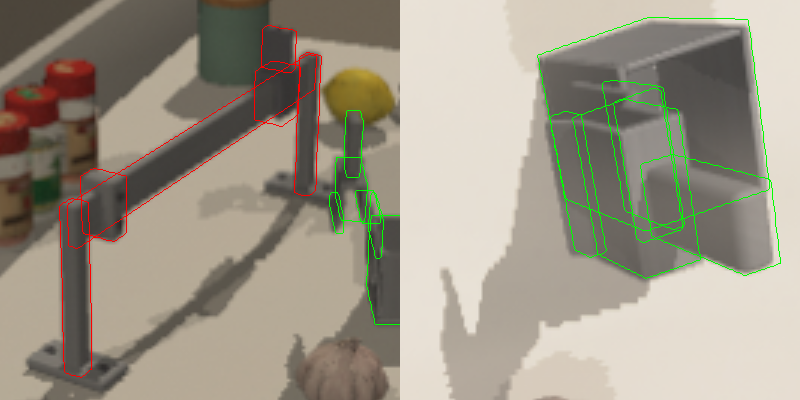

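View pics/ov2.png

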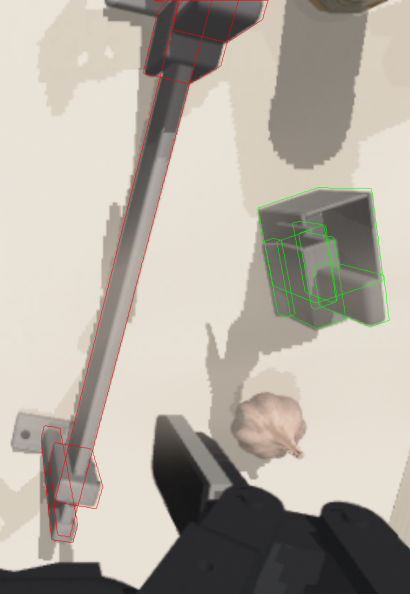

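The wrist crop shows the fitted outline lying on the grey cup, with its saddle at the lower left (+x side) and the tab leaning to the lower right. In the side crop, the lock stands at the far right end of the rail. The rail fit is close but needs refining. I'm moving above the tab.

Emit:
{"fn": "carry_out", "kwargs": {
  "plan": [
    [85,-0.12,-0.014,0,0.65],
    [85,-0.12,-0.014,0,0.65],
    [85,-0.12,-0.014,0,0.65],
    [85,-0.12,-0.014,0,0.65],
    [85,-0.11,-0.014,0,0.65],
    [85,0,0,0,0]
  ],
  "squeeze": 40
}}

```text
clock: 2.85
eef_pos: [0.4443, -0.0217, 0.2317]
eef_rot: [-0.0, 0.817, -0.577, -0.0]
wrist_force: [1.1, -0.7, -0.1]
finger_gap: 0.085
grip_force: 0.0
```

```bash
cat > rail.py <<'E'
from fit import *
def model(l): return RAIL+[bx(-7,7,-179,-165,0,125),bx(-7,7,165,179,0,125),bx(-13,13,-15+l,15+l,90,132),bx(-13,13,-5+l,5+l,132,165)]
def over(p,items):
    a=cv2.resize(p['pixels'],None,fx=2,fy=2,interpolation=cv2.INTER_CUBIC)
    for parts,t,c in items:
        for b in parts:
            s=cv2.resize(sil(p,[b],t),None,fx=2,fy=2)
            cv2.drawContours(a,cv2.findContours((s>.5).astype(np.uint8),0,1)[0],-1,c,1)
    return a
E
python3 - <<'E'
from rail import *
import pickle
P,M=pickle.load(open('d0.pkl','rb'))
p=manip.read_camera('wrist'); r=manip.trace('cup',p)
print(manip.observe()['eef_pos'])
for d in r:
    v,u=np.nonzero(d['mask']); print(round(d['conf'],2),len(u),u.min(),u.max(),v.min(),v.max())
pickle.dump((p,r),open('d1.pkl','wb'))
T=[.407,-.036,.34]
a=over(p,[(CUP,T,(0,255,0)),(model(-112),[.5625,-.035,-.188],(0,0,255))])
cv2.imwrite('pics/ov3.png',cv2.resize(a,(800,500),interpolation=cv2.INTER_AREA))
E
```

```text
[ 0.44799426 -0.02100623  0.23210987]
0.79 2966 57 131 260 359
0.68 4404 305 382 149 223
```

View pics/ov3.png

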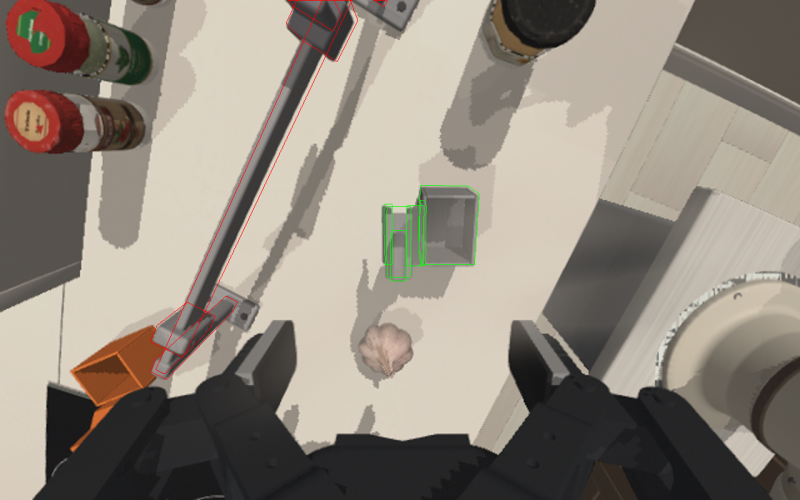

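The overlay lies exactly on the grey cup (tab about 400,250) and the jaw is square to it. The rail model is off by a few mm, so I'm refitting both with this second wrist view.

Run:
```python
from rail import *
import pickle
P,M=pickle.load(open('d0.pkl','rb')); p1,r1=pickle.load(open('d1.pkl','rb'))
V=[(P[n],M[n,'cup'][1]['mask'].astype(np.float32)) for n in P]+[(p1,r1[1]['mask'].astype(np.float32))]
r=fit(V,CUP,[.407,-.036,.34],(.005,.005,.05)); print('cup',r.x,r.fun)
r=fit(V,CUP,[.407,-.036,.34,0],(.005,.005,.05)); print('cup z free',r.x,r.fun)
p=manip.read_camera('wrist'); m=manip.trace('rail',p); l=manip.trace('lock',p)
print([(round(d['conf'],2),d['mask'].sum()) for d in m+l])
pickle.dump((p,m,l),open('d2.pkl','wb'))
W=[(P[n],(M[n,'rail'][0]['mask']|M[n,'lock'][0]['mask']).astype(np.float32)) for n in P]
W.append((p,(m[0]['mask']|l[0]['mask']).astype(np.float32)))
for v in (W,[W[2],W[3]],W[:2]):
    # posts/base plates ignored: compare only near bar (mask out z<85 region) by adding posts as don't-care
    def cost(t):
        c=0
        for q,mm in v:
            s=sil(q,model(t[3]*1000)[:2]+model(t[3]*1000)[4:],t[:3],2)
            posts=sil(q,[bx(-30,30,-200,-150,-2,88),bx(-30,30,150,200,-2,88),bx(-12,12,-179,-150,0,122),bx(-12,12,150,179,0,122)],t[:3],2)
            ok=(posts==0)|(s>0); c+=(np.abs(s-mm)*ok).sum()/mm.sum()
        return c
    t=np.array([.5625,-.035,-.188,-.12])
    r=minimize(cost,t,method='Nelder-Mead',options=dict(initial_simplex=np.vstack([t]+[t+np.eye(4)[i]*[.01,.01,.05,-.01][i] for i in range(4)]),xatol=2e-4,fatol=1e-4,maxiter=200))
    print('rail',r.x,r.fun)
    if v is W: T=r.x
a=over(p,[(model(T[3]*1000),T[:3],(0,0,255))]); b=over(P['side'],[(model(T[3]*1000),T[:3],(0,0,255))])
cv2.imwrite('pics/ov4.png',np.hstack([a[0:600,200:600],b[250:850,440:840] if b.shape[0]>=850 else cv2.copyMakeBorder(b[250:],0,50,0,0,0)[:,440:840]]))
```

```text
cup [ 0.40725057 -0.03505316  0.34262582] 0.47180843353271484
cup z free [ 4.07102115e-01 -3.49634388e-02  3.34734939e-01  3.19123910e-04] 0.4665047824382782
[(0.87, np.int64(9200)), (0.96, np.int64(1877))]
rail [ 0.56389171 -0.03135205 -0.18640092 -0.11531997] 0.3678779900074005
rail [ 0.56415844 -0.03185828 -0.18827853 -0.11435733] 0.19325736165046692
rail [ 0.56472014 -0.03492329 -0.17555082 -0.11969061] 0.15880584716796875
```

View pics/ov4.png

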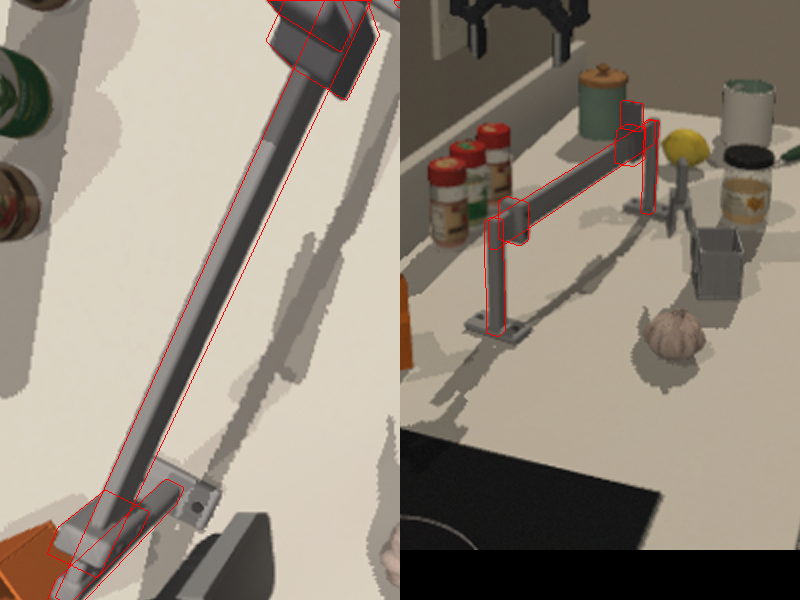

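Emit:
{"fn": "carry_out", "kwargs": {
  "plan": [
    [85,0.002,0.002,-0.13,0],
    [85,0,0,-0.13,0],
    [85,0,0,-0.12,0],
    [85,0,0,0,0],
    [0,0,0,0,0],
    [0,0,0,0,0],
    [0,0,0,0,0],
    [0,0,0,0,0]
  ],
  "squeeze": 50
}}

```text
clock: 3.9
eef_pos: [0.4495, -0.0201, 0.1187]
eef_rot: [-0.001, 0.817, -0.577, 0.001]
wrist_force: [-0.4, -0.7, 0.1]
finger_gap: 0.0277
grip_force: 0.0
```

Emit:
{"fn": "carry_out", "kwargs": {
  "plan": [
    [0,0,0,0,0],
    [0,0,0,0,0],
    [0,0,0,0,0],
    [0,0,0,0,0]
  ]
}}

```text
clock: 4.3
eef_pos: [0.4484, -0.0205, 0.1184]
eef_rot: [0.0, 0.817, -0.577, 0.0]
wrist_force: [-2.4, 0.8, 7.1]
finger_gap: 0.0093
grip_force: 49.3
```

Emit:
{"fn": "carry_out", "kwargs": {
  "plan": [
    [0,0,0,0.1,0],
    [0,0,0,0.17,0],
    [0,0.07,0.02,0,-0.84],
    [0,0.07,0.02,0,-0.84],
    [0,0.07,0.02,0,-0.84],
    [0,0.07,0.02,0,-0.84],
    [0,0.07,0.02,0,-0.84],
    [0,0.066,0.022,0,-0.84]
  ]
}}

```text
clock: 5.1
eef_pos: [0.5738, 0.0164, 0.1968]
eef_rot: [-0.0, -0.636, 0.771, 0.0]
wrist_force: [0.2, 0.0, -1.6]
finger_gap: 0.0095
grip_force: 49.7
```

Emit:
{"fn": "carry_out", "kwargs": {
  "plan": [
    [0,0,0,0,0],
    [0,0,0,0,0]
  ]
}}

```text
clock: 5.3
eef_pos: [0.5728, 0.0162, 0.1964]
eef_rot: [-0.001, -0.638, 0.77, 0.001]
wrist_force: [-0.3, 0.3, -2.4]
finger_gap: 0.0095
grip_force: 49.7
```

Run:
```python
from rail import *
import pickle
o=manip.observe(); print(o['eef_pos'],R.from_quat(np.array(o['eef_rot'])[[1,2,3,0]]).as_matrix().round(3).tolist(),o['wrist_force'],o['finger_gap'])
P={n:manip.read_camera(n) for n in ['scene','side','wrist']}
M={}
for n in P:
    for q in ['cup','rail','lock']:
        M[n,q]=manip.trace(q,P[n])
        for d in M[n,q]:
            v,u=np.nonzero(d['mask']); print(n,q,round(d['conf'],2),len(u),u.min(),u.max(),v.min(),v.max())
pickle.dump((P,M),open('d3.pkl','wb'))
yaw=-.186; e=o['eef_pos']; c=np.array([e[0]-.044*np.cos(yaw),e[1]-.044*np.sin(yaw),yaw,e[2]-.1184])
T=[.564,-.033,-.186]
print(c)
it=[(CUP,c,(0,255,0)),(model(-115),T,(0,0,255))]
a=over(P['wrist'],it); b=over(P['side'],it)
cv2.imwrite('pics/ov5.png',np.hstack([a[0:600,420:820],b[200:800,460:860]]))
```

```text
[0.57275571 0.01620985 0.19641054] [[-0.186, -0.983, -0.002], [-0.983, 0.186, -0.0], [0.001, 0.002, -1.0]] [-0.26299572  0.25395722 -2.39396675] 0.009451875605581658
scene cup 0.88 1103 193 224 241 289
scene cup 0.72 1268 279 317 171 233
scene rail 0.87 1791 248 346 166 274
scene lock 0.51 219 320 331 167 191
side cup 0.7 1934 186 225 244 314
side cup 0.66 1671 289 333 169 245
side rail 0.89 2290 252 356 176 296
side lock 0.53 343 327 342 176 206
wrist cup 0.59 9836 301 418 165 315
wrist rail 0.83 3197 305 342 0 349
wrist lock 0.5 200 304 342 0 10
[ 0.52951463  0.02434674 -0.186       0.07801054]
```

View pics/ov5.png

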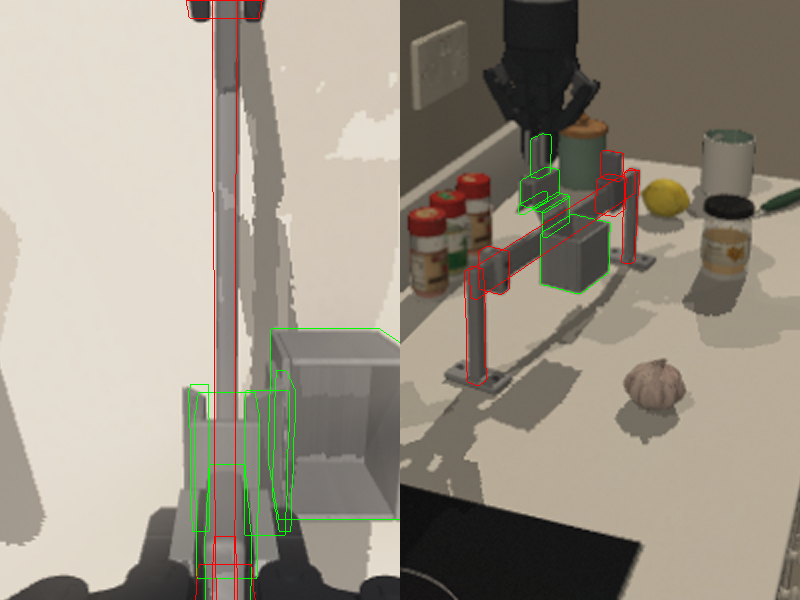

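The wrist crop shows the bar running straight down the picture (about x 218–238) into the saddle channel (legs about 185–205 and 245–270). The angle is right; I'm checking the lateral offset numerically.

Run:
```python
from rail import *
import pickle
P,M=pickle.load(open('d3.pkl','rb')); p=P['wrist']; g=cv2.cvtColor(p['pixels'],cv2.COLOR_BGR2GRAY)
for v in (60,100,140,170,185,194,197,200,203,206): print(v,g[v,296:352].tolist())
print(p['origin'],p['cx'],p['cy'])
# predicted columns: bar edges at z .125, and channel edges
T=np.array([.564,-.033]); y=-.186
f=np.array([np.cos(y),np.sin(y)]); l=np.array([-np.sin(y),np.cos(y)])
for s in (-.09,-.06,-.03,0,.02): print('bar y',s,[proj(p,[*(T+a*f+s*l),.125]).round(1).tolist() for a in (.004,-.004)])
e=np.array([.57276,.01621])
for z in (.158,.182): print('ch',z,[proj(p,[*(e+a*f-.025*l),z]).round(1).tolist() for a in (.009,.006,-.006,-.009)])
```

```text
60 [221, 221, 221, 221, 222, 222, 222, 222, 222, 222, 222, 222, 222, 222, 222, 222, 222, 222, 222, 222, 222, 191, 125, 132, 145, 145, 143, 141, 140, 139, 139, 128, 115, 119, 222, 222, 219, 153, 154, 154, 154, 151, 127, 127, 127, 127, 128, 128, 128, 128, 127, 128, 148, 202, 201, 201]
100 [222, 222, 222, 222, 222, 222, 222, 222, 221, 222, 222, 222, 221, 222, 222, 222, 222, 222, 222, 222, 222, 188, 118, 131, 142, 143, 161, 160, 158, 156, 155, 140, 113, 146, 222, 222, 222, 221, 222, 221, 154, 153, 128, 128, 128, 128, 127, 127, 128, 128, 128, 127, 128, 130, 139, 202]
140 [221, 221, 221, 221, 221, 221, 222, 221, 221, 221, 221, 221, 222, 222, 221, 221, 221, 221, 221, 221, 222, 222, 126, 145, 160, 141, 138, 135, 134, 133, 132, 119, 101, 129, 153, 154, 154, 154, 153, 154, 154, 154, 128, 128, 128, 128, 128, 128, 128, 129, 128, 127, 153, 153, 154, 154]
170 [221, 221, 221, 221, 221, 221, 221, 221, 221, 221, 221, 221, 221, 221, 221, 221, 221, 221, 221, 221, 221, 220, 113, 128, 139, 139, 137, 135, 134, 134, 132, 119, 99, 217, 220, 220, 220, 220, 219, 219, 159, 133, 132, 132, 132, 132, 132, 132, 13
[... 1480 characters left out ...]
19, 219, 153, 127, 125, 127, 118, 128, 129, 130, 129, 127, 115, 95, 196, 216, 217, 216, 216, 139, 136, 143, 143, 142, 141, 141, 140, 135, 126, 123, 190, 193, 193, 108, 123, 129, 129, 129, 128, 124, 113, 114, 114, 114, 113, 112, 112, 113, 113, 117, 116, 117, 125]
[ 0.55965088 -0.05807128  0.33932943] 321.55426003495245 203.90463595774816
bar y -0.09 [[315.4, 8.0], [327.9, 7.9]]
bar y -0.06 [[315.7, 58.5], [327.8, 58.5]]
bar y -0.03 [[316.0, 105.6], [327.6, 105.6]]
bar y 0 [[316.2, 149.4], [327.4, 149.4]]
bar y 0.02 [[316.4, 176.8], [327.3, 176.7]]
ch 0.158 [[308.5, 195.3], [313.3, 195.3], [332.2, 195.3], [336.9, 195.3]]
ch 0.182 [[306.8, 206.8], [312.2, 206.8], [333.7, 206.8], [339.1, 206.8]]
```

Bar centre is at column 323.0 and channel centre at 322.0, which works out to a −1.2 mm shift across the bar. Lowering with that correction.

Emit:
{"fn": "carry_out", "kwargs": {
  "plan": [
    [0,-0.004,0.001,0,0],
    [0,0,0,-0.05,0],
    [0,0,0,-0.05,0],
    [0,0,0,-0.03,0],
    [0,0,0,0,0],
    [0,0,0,0,0]
  ]
}}

```text
clock: 6.5
eef_pos: [0.5725, 0.0165, 0.1586]
eef_rot: [0.0, -0.638, 0.77, -0.0]
wrist_force: [-0.1, 0.1, -1.1]
finger_gap: 0.0091
grip_force: 49.6
```

Emit:
{"fn": "carry_out", "kwargs": {
  "plan": [
    [0,0,0,-0.03,0],
    [0,0,0,-0.025,0],
    [0,0,0,0,0],
    [0,0,0,0,0]
  ]
}}

```text
clock: 6.9
eef_pos: [0.5723, 0.0165, 0.1416]
eef_rot: [-0.0, -0.638, 0.77, -0.0]
wrist_force: [-0.4, 0.3, -1.8]
finger_gap: 0.0094
grip_force: 49.6
```

Emit:
{"fn": "carry_out", "kwargs": {
  "plan": [
    [0,0,0,-0.005,0],
    [0,0,0,-0.003,0],
    [0,0,0,0,0],
    [0,0,0,0,0]
  ]
}}

```text
clock: 7.3
eef_pos: [0.5724, 0.0166, 0.1396]
eef_rot: [0.0, -0.638, 0.77, -0.0]
wrist_force: [-0.8, -0.4, -1.6]
finger_gap: 0.0092
grip_force: 49.7
```

Emit:
{"fn": "carry_out", "kwargs": {
  "plan": [
    [0,0,0,-0.004,0],
    [0,0,0,-0.003,0],
    [0,0,0,0,0],
    [0,0,0,0,0]
  ]
}}

```text
clock: 7.7
eef_pos: [0.5724, 0.0166, 0.1396]
eef_rot: [0.001, -0.638, 0.77, -0.001]
wrist_force: [-3.7, 0.4, 8.2]
finger_gap: 0.0095
grip_force: 51.3
```

Seated (+10 N upward at the expected height). Releasing and rising.

Emit:
{"fn": "carry_out", "kwargs": {
  "plan": [
    [50,0,0,0.003,0],
    [50,0,0,0,0],
    [50,0,0,0,0],
    [50,0,0,0,0],
    [50,0,0,0.08,0],
    [50,0,0,0.1,0],
    [50,0,0,0.1,0],
    [50,0,0,0,0]
  ]
}}

```text
clock: 8.5
eef_pos: [0.5749, 0.0168, 0.227]
eef_rot: [0.004, -0.638, 0.77, -0.003]
wrist_force: [0.5, 0.0, 0.7]
finger_gap: 0.0499
grip_force: 0.0
```

Run:
```python
from rail import *
import pickle
o=manip.observe(); print(o['eef_pos'],o['wrist_force'],o['finger_gap'])
P={n:manip.read_camera(n) for n in ['side','wrist']}
l=manip.find_in('lock_grip',P['side']); print(l)
for n in P:
    for q in ('lock','lock_grip'):
        for d in manip.trace(q,P[n]):
            v,u=np.nonzero(d['mask']); print(n,q,round(d['conf'],2),len(u),u.min(),u.max(),v.min(),v.max())
T=[.5632,-.033,-.186]; y=-.186
f=np.array([np.cos(y),np.sin(y)]); c=np.array([.5715,.0166])-.044*f
it=[(CUP,[*c,y,.021],(0,255,0)),(model(-115),T,(0,0,255))]
pickle.dump(P,open('d4.pkl','wb'))
a=over(P['wrist'],it); b=over(P['side'],it)
cv2.imwrite('pics/ov6.png',np.hstack([a[0:600,420:820],b[200:800,460:860]]))
```

```text
[0.57492683 0.01678648 0.22704846] [0.45774573 0.0342241  0.73636356] 0.04988701918240383
[{'location': [0.5333, -0.1363, 0.1306], 'conf': 0.86}]
side lock 0.5 273 329 341 176 205
side lock_grip 0.7 232 330 341 177 205
wrist lock 0.61 486 307 344 0 20
wrist lock_grip 0.75 507 307 344 0 20
```

View pics/ov6.png

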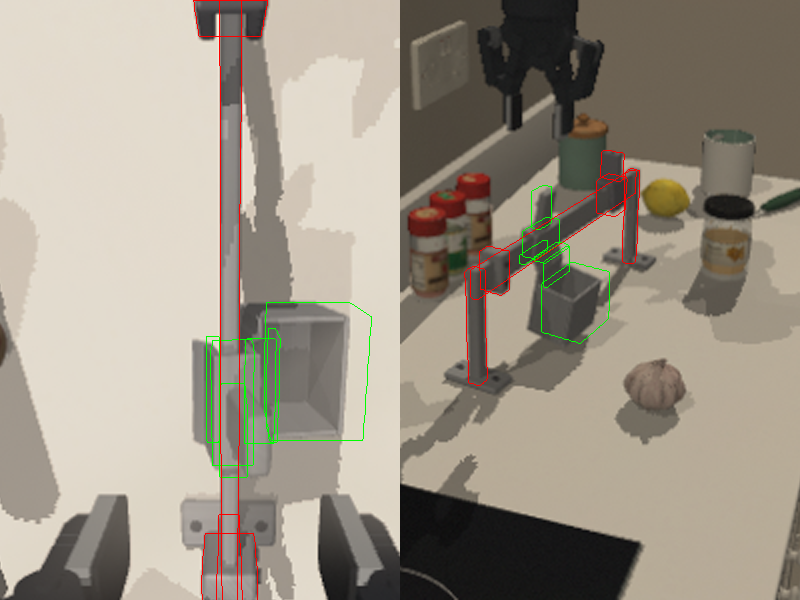

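The cup hangs on the bar between lock and stop, leaning a little. In the wrist crop the lock's near face (row 37) matches the model, so the lock is at y −115 mm on the rail. I'm moving over the thumb grip and checking the cup's lean and the grip's position.

Emit:
{"fn": "carry_out", "kwargs": {
  "plan": [
    [85,-0.025,-0.136,0,0],
    [85,-0.025,-0.136,0,0],
    [85,-0.025,-0.136,0,0],
    [85,-0.025,-0.134,0,0],
    [85,0,0,0,0],
    [85,0,0,0,0]
  ]
}}

```text
clock: 9.45
eef_pos: [0.5417, -0.147, 0.2215]
eef_rot: [-0.0, -0.637, 0.771, 0.0]
wrist_force: [0.3, 0.7, -0.2]
finger_gap: 0.085
grip_force: 0.0
```

Run:
```python
from rail import *
o=manip.observe(); print(o['eef_pos'],o['wrist_force'],o['finger_gap'])
P={n:manip.read_camera(n) for n in ['side','wrist','scene']}
for n in ('side','wrist','scene'):
    print(n,[(d['location'],d['conf']) for d in manip.find_in('lock_grip',P[n])][:2])
T=[.5632,-.033,-.186]; y=-.186
f=np.array([np.cos(y),np.sin(y)]); c=np.array([.5715,.0166])-.044*f
it=[(CUP,[*c,y,.021],(0,255,0)),(model(-115),T,(0,0,255))]
a=over(P['wrist'],it); b=over(P['side'],it)
cv2.imwrite('pics/ov7.png',np.hstack([a[200:800,420:820],b[200:800,460:860]]))
```

```text
[ 0.54173367 -0.14696865  0.22151041] [ 0.34395101  0.66525167 -0.19639233] 0.08497375503958762
side [([0.532, -0.1355, 0.1271], 0.79)]
wrist []
scene [([0.535, -0.1418, 0.1289], 0.8)]
```

View pics/ov7.png

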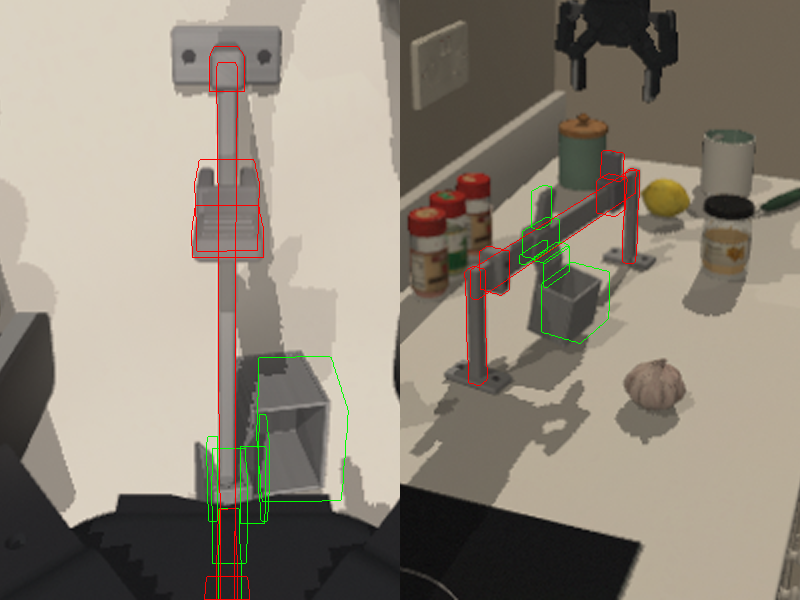

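The lock's grip (about 228,215 in the wrist crop) lies on the model, and the cup hangs settled with a lean of about 0.14 rad (under 0.3). Lowering over the grip and closing.

Emit:
{"fn": "carry_out", "kwargs": {
  "plan": [
    [85,0,0.003,-0.09,0],
    [85,0,0.002,-0.1,0],
    [85,0,0,-0.07,0],
    [85,0,0,0,0],
    [0,0,0,0,0],
    [0,0,0,0,0],
    [0,0,0,0,0],
    [0,0,0,0,0]
  ],
  "squeeze": 40
}}

```text
clock: 10.55
eef_pos: [0.5422, -0.1445, 0.1453]
eef_rot: [0.0, -0.638, 0.77, -0.0]
wrist_force: [-11.6, 4.1, 12.0]
finger_gap: 0.0273
grip_force: 8.6
```

Emit:
{"fn": "carry_out", "kwargs": {
  "plan": [
    [0,0,0,0,0],
    [0,0,0,0,0],
    [0,0,0,0,0]
  ]
}}

```text
clock: 10.85
eef_pos: [0.541, -0.1445, 0.1453]
eef_rot: [-0.001, -0.638, 0.77, 0.001]
wrist_force: [-4.6, 1.9, 5.7]
finger_gap: 0.0249
grip_force: 40.2
```

Emit:
{"fn": "carry_out", "kwargs": {
  "plan": [
    [0,0.0093,0.049,0,0],
    [0,0.0093,0.049,0,0],
    [0,0.0093,0.049,0,0],
    [0,0.0093,0.049,0,0],
    [0,0.0093,0.049,0,0],
    [0,0.0093,0.049,0,0],
    [0,0.0093,0.049,0,0],
    [0,0,0,0,0]
  ]
}}

```text
clock: 11.65
eef_pos: [0.5607, -0.0403, 0.1453]
eef_rot: [-0.001, -0.638, 0.77, 0.001]
wrist_force: [-5.3, 3.4, 5.4]
finger_gap: 0.025
grip_force: 40.4
```

Emit:
{"fn": "carry_out", "kwargs": {
  "plan": [
    [0,0.005,0.026,0,0],
    [0,0.005,0.026,0,0],
    [0,0.005,0.026,0,0],
    [0,0.005,0.026,0,0],
    [0,0.005,0.026,0,0],
    [0,0.005,0.026,0,0],
    [0,0.005,0.026,0,0],
    [0,0,0,0,0]
  ]
}}

```text
clock: 12.45
eef_pos: [0.5707, 0.0126, 0.1453]
eef_rot: [-0.002, -0.638, 0.77, 0.0]
wrist_force: [-5.3, -0.5, 6.5]
finger_gap: 0.0251
grip_force: 40.4
```

Emit:
{"fn": "carry_out", "kwargs": {
  "plan": [
    [0,0.002,0.01,0,0],
    [0,0.002,0.01,0,0],
    [0,0.002,0.01,0,0],
    [0,0.002,0.01,0,0],
    [0,0.001,0.007,0,0],
    [0,0,0,0,0]
  ]
}}

```text
clock: 13.05
eef_pos: [0.573, 0.0247, 0.1453]
eef_rot: [-0.003, -0.638, 0.77, -0.0]
wrist_force: [-4.4, -7.1, 6.0]
finger_gap: 0.0253
grip_force: 40.3
```

Emit:
{"fn": "carry_out", "kwargs": {
  "plan": [
    [0,0.001,0.006,0,0],
    [0,0,0,0,0],
    [0,0,0,0,0]
  ]
}}

```text
clock: 13.35
eef_pos: [0.573, 0.0248, 0.1453]
eef_rot: [-0.004, -0.638, 0.77, -0.001]
wrist_force: [-4.0, -11.9, 6.5]
finger_gap: 0.0247
grip_force: 40.3
```

Emit:
{"fn": "carry_out", "kwargs": {
  "plan": [
    [0,0.001,0.008,0,0],
    [0,0.001,0.006,0,0],
    [0,0,0,0,0],
    [0,0,0,0,0]
  ]
}}

```text
clock: 13.75
eef_pos: [0.573, 0.0252, 0.1453]
eef_rot: [-0.007, -0.637, 0.77, -0.002]
wrist_force: [-2.5, -25.4, 5.3]
finger_gap: 0.0251
grip_force: 40.2
```

Run:
```python
from rail import *
o=manip.observe(); print(o['eef_pos'],o['wrist_force'],o['finger_gap'])
p=manip.read_camera('side')
T=[.5632,-.033,-.186]; y=-.186
f=np.array([np.cos(y),np.sin(y)]);l=np.array([-f[1],f[0]]); c=np.array(T[:2])+.105*l-.044*f
b=over(p,[(CUP,[*c,y,.021],(0,255,0)),(model(61),T,(0,0,255))])
cv2.imwrite('pics/ov8.png',cv2.resize(b[380:680,460:860],None,fx=2,fy=2))
```

```text
[0.57295045 0.02515644 0.14531331] [ -2.50796983 -25.36124221   5.2833394 ] 0.025146419645083025
```

View pics/ov8.png

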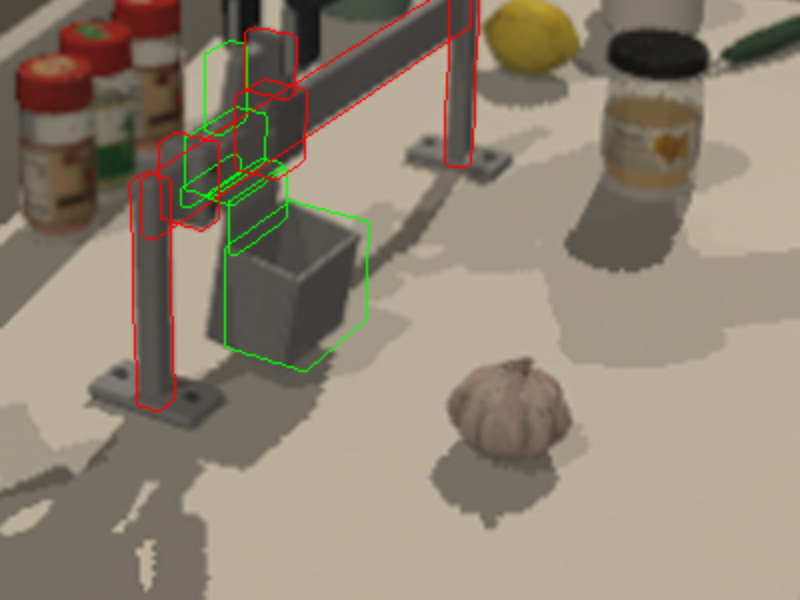

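Hard stop at 25 N, with the cup beside the fixed stop in the picture. Backing off the load, releasing and rising, then measuring the lock-to-stop gap.

Emit:
{"fn": "carry_out", "kwargs": {
  "plan": [
    [0,-0.002,-0.014,0,0],
    [0,0,0,0,0],
    [60,0,0,0,0],
    [60,0,0,0,0],
    [60,0,0,0,0],
    [60,0,0,0.08,0],
    [60,0,0,0.15,0],
    [60,0,0,0.15,0]
  ]
}}

```text
clock: 14.6
eef_pos: [0.575, 0.0293, 0.2589]
eef_rot: [-0.001, -0.638, 0.77, 0.0]
wrist_force: [1.0, -0.1, -0.2]
finger_gap: 0.06
grip_force: 0.0
```

Emit:
{"fn": "carry_out", "kwargs": {
  "plan": [
    [60,0,-0.1,0,0],
    [60,0,0,0,0],
    [60,0,0,0,0]
  ]
}}

```text
clock: 14.9
eef_pos: [0.575, -0.001, 0.2579]
eef_rot: [-0.0, -0.638, 0.77, 0.0]
wrist_force: [0.5, -0.1, -0.7]
finger_gap: 0.0598
grip_force: 0.0
```

Run:
```python
from rail import *
o=manip.observe(); print(o['eef_pos'],o['wrist_force'],o['finger_gap'])
p=manip.read_camera('wrist'); s=manip.read_camera('side')
T=[.5632,-.034,-.186]; y=-.186
f=np.array([np.cos(y),np.sin(y)]);l=np.array([-f[1],f[0]]); c=np.array(T[:2])+.105*l-.044*f
it=[(CUP,[*c,y,.021],(0,255,0)),(model(61),T,(0,0,255))]
for n,q,X in (('w',p,0),('s',s,0)): print(n,manip.find_in('lock',q)[:1])
a=over(p,it);b=over(s,it)
u=proj(p,[*(np.array(T[:2])+.09*l),.13])*2; print(u)
y0=int(np.clip(u[1]-300,0,200)); x0=int(np.clip(u[0]-200,0,880))
cv2.imwrite('pics/ov9.png',np.hstack([a[y0:y0+600,x0:x0+400],cv2.resize(b[380:680,530:730],None,fx=2,fy=2)])); print(x0,y0)
```

```text
[ 0.57500417 -0.00100418  0.25785888] [ 0.53010941 -0.129209   -0.6732799 ] 0.059798184670418204
w [{'location': [0.573, 0.0213, 0.1475], 'conf': 0.77}]
s [{'location': [0.5632, 0.0335, 0.1304], 'conf': 0.68}]
[656.53806346 496.93304294]
456 196
```

View pics/ov9.png

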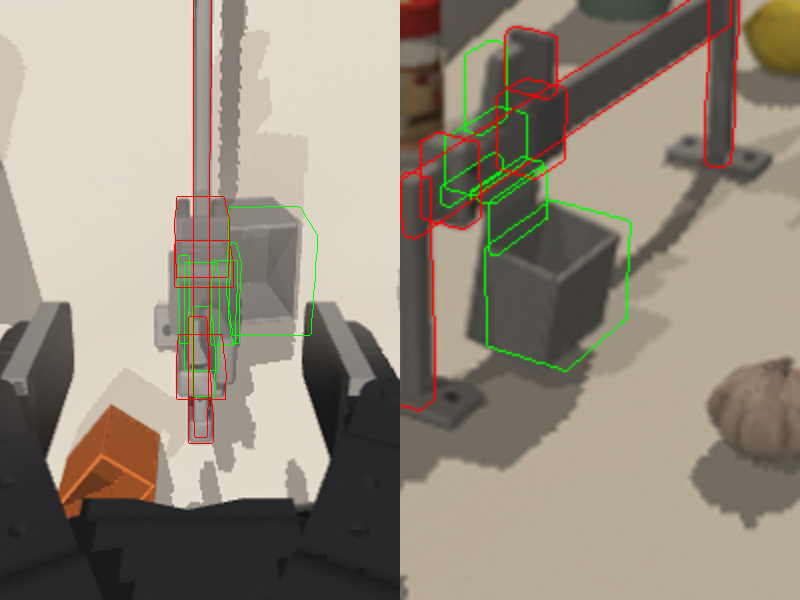

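In the wrist crop the lock (rows 197–285) and the fixed stop (rows 335–398) both lie on the model at the lock's end position. The cup hangs between them with the arm clear, so I'm handing in.

```bash
python3 -c "
from plant import manip
print(manip.hand_in())"
```

```text
the job is handed in; nothing more can be done
None
```

The grey cup hangs on the bar against the fixed stop, with the lock pushed to its end stop and the arm clear of everything; I handed the job in at about 15 s, and it returned no verdict.

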